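Set the spray-line air valve by its crank handle

ROBOT

A 6-joint arm with a two-finger parallel gripper is mounted at the origin on the work surface. World frame = base frame: x ahead of the robot, y to its left, z up, the work surface at z = 0. Lengths are in mm, angles in rad, forces in N, time in s.
With the tool pointing down it reaches from about 300 to 875 mm from the base axis. Payload 4.2 kg.
Tool frame: the origin (TCP) lies between the finger pads, 19 mm behind the fingertips; this is the grasp point; z points along the fingers, y is the line along which they close (so a half turn about z gives the same grasp; the last joint's range is limited). The gripper opens to 85 mm and grips with 20 to 120 N. Pads are 22 mm wide; open, the fingers measure 114 mm over their backs; the gripper's body (76 mm by 85 mm) begins 54 mm behind the grasp point. The pads swing forward as they close: fully open they stand 13 mm farther back than shut.
Start: joints at [1.112, 0.32, 1.565, -0, 1.257, -0.02], TCP at [244.294, 520.538, 250.038] pointing down, gripper open.
Joint ranges: [-3.11, 3.11], [-0.84, 2.01], [0.21, 2.61], [-1.34, 4.49], [0.05, 2.63], [-2.56, 2.56]. Speed limits (rad/s): [2.57, 2.57, 3.14, 3.14, 3.14, 3.14].

INTERFACE

Orientations are given as a unit quaternion [x, y, z, w].
In Python, from plant import bot gives the robot as it stands.
- The arm moves only by the tool send_rows, never from a script. Its argument "deltas" is a list of rows, each an object with "offset": the shift along the tool's x, y, z in mm, a list of three; "delta_rot": the turn, a rotation vector about the tool's x, y, z in degrees, a list of three; "fingers": the closure in counts, from 0 (fully open) to 255 (shut). A call has 1 to 8 rows; each row is the pose to reach, as a shift and turn from the pose commanded when the call began, along the tool's axes at that moment; what a row does not reach only later rows make up. A row lasts 1/10 s, in which the tool goes at most 50 mm and 8.59 degrees, less where a joint would pass 70% of its speed; a pose out of reach is approached as far as the arm can. A call with a gripper value outside its range is refused whole. The fingers move at their own pace and stop on an object; the grip force is fixed at half the most. Time passes only in rows, so rows that repeat a pose let the fingers close. It gives the time, the measured TCP pose, the force, the opening and the grip force at its end, in the units of the state.
- bot.state(): the state, without advancing time (a new reading comes with each control period).
- bot.get_image(name): name is "side" or "top" or "wrist"; returns a dict with "img" (400x640x3 uint8, red, green, blue), "K" (3x3 intrinsics, pixels), "k1" (the pictures are not rectified: a ray, as slopes to the right and down, at radius r is drawn at 1 + k1 r^2 times it, then the intrinsics apply), "rvec" (rotation vector, rad) and "tvec" (3), from world to camera coordinates, as OpenCV has them. Camera axes: x right, y down, z forward; pixel columns grow to the right and rows downward; lengths in mm; the calibration is good to about 2 mm. A picture is of the moment at which its call begins. There is no depth.
- bot.sign_off(): hands the job in; it is judged then, once.
The state is a dict: "time": time; "q": joint angles; "dq": joint speeds; "joint_torque": joint torques, N m; "position": TCP position; "eef_rot": TCP orientation; "ft_force": force on the tool from outside, world axes, zero at the start; "moment": the same for the moment, N m; "opening": opening from 0.0 (shut) to 1.0 (fully open); "grip_force": force on a finger pad.
Only numpy, scipy, OpenCV 4.12 (cv2) and the standard library are available. Lean on these libraries where they do the work, as an engineer would, in place of code of your own. Each camera call takes 0.05 s, during which the arm holds its last target. There are 200 camera calls.

TASK

The air valve's crank pin has lost its wooden handle. Slide the handle sleeve that fits fully down onto the pin, and with it turn the valve wheel clockwise until it is closed against its stop, then back it off exactly two full turns and finish there, still gripping the sleeve on the pin: do not let go. Leave the tubs, bowl and vase where they stand.

Things in the scene. Friction and masses are not known exactly. Their poses are not given: they have to be found in the camera images.
- wheel (a joint): the valve wheel's angle about its vertical axis, rad: 0 is closed, against a hard stop; it grows as the wheel turns anticlockwise seen from above (opening), so clockwise closes; one turn is 6.283; starts between 0.6 and 1.4 turns open; range to 20.1. It stays where left: dry friction of about 0.1 N m, so 2 to 3 N at the pin turns it slowly, and the push rises sharply at the stop
- wheel_hub (a point): centre of the wheel's hub top, on the wheel's axis, 98 mm above the bench. Grey three-spoke wheel of 124 mm outside diameter, rim top 94 mm above the bench, on a brass globe valve with pipe stubs to both sides (95 mm out from the axis, up to 53 mm high) and a grey foot plate 100 x 150 mm, bolted down
- pin_base (a point): foot of the bare steel crank pin, where it leaves its grey boss (26 mm across, its top 98 mm above the bench): a fully seated sleeve has its underside here. The pin stands upright 48 mm off the wheel's axis and goes round with the wheel
- pin_tip (a point): top of the crank pin, 46 mm above pin_base (144 mm above the bench). The pin is 14 mm in diameter, its top 8 mm tapered to 6 mm
- sleeve_wide: the handle sleeve that fits: a plain turned wooden tube, 28 mm outside, 60 mm long, 40 g or so, with a 16.5 mm bore right through it, standing loose and upright on the bench, origin in the centre of its underside; seated on the pin it turns freely on it, so it can be gripped without turning the hand and carried round the circle
- sleeve_narrow: another sleeve, the same outside (28 mm, 60 mm long, upright), but with a bore of only 10 mm, which does not go onto the pin; origin in the centre of its underside. The two sleeves' places are swapped at random. It may be tried, moved or left
- tub_a: closed plastic glaze tub with a lid, 68 mm across, 55 mm tall, origin under its centre; a loose bystander
- tub_b: closed plastic glaze tub with a lid, 57 mm across, 50 mm tall, origin under its centre; a loose bystander
- tub_c: closed plastic glaze tub with a lid, 64 mm across, 55 mm tall, origin under its centre; a loose bystander
- tub_d: closed plastic glaze tub with a lid, 72 mm across, 60 mm tall, origin under its centre; a loose bystander
- bowl: white ceramic bowl, 100 mm across, 45 mm tall, origin under its centre; a loose bystander
- bud_vase: small unglazed vase, 72 mm across, 110 mm tall, origin under its centre; a loose bystander
Not all that is in view belongs to the job. Leave any black or turquoise look-alike of the sleeve_wide alone.

How it is judged:
By the outcome, as a careful person would: the job done as asked, in the order asked, and still so for the second after the job is handed in, while the arm keeps its last pose, push and grip.
It also fails if it takes over 72 s, if anything falls off the work surface, if the arm or the gripper's body presses on something with over 40 N, if the wrist force passes 120 N, or if a joint passes its speed limit or range.

## Working session

There is one attempt and no reset: what is moved stays moved. The work goes in short steps, Python scripts to look and compute and a tool call to move; the robot and the scene stay as the last step left them, time stands still between calls to the robot, and variables do not carry over. Pictures are saved under pics/ and viewed, at most 10 in all, crops included, and the job is handed in when it is done.

Besides the shell and the picture viewer there is one more tool, called after "Emit:" as a command line: name --argument value ..., lists and objects as JSON in quotes. send_rows: Moves the arm, as the interface text tells. Its arguments: {"type":"object","properties":{"deltas":{"type":"array","items":{"type":"object","properties":{"offset":{"type":"array","items":{"type":"number"}},"delta_rot":{"type":"array","items":{"type":"number"}},"fingers":{"type":"number"}}}}},"required":["deltas"]}

```bash
mkdir -p pics
cat > h.py <<'E'
import numpy as np, cv2
from plant import bot
def cam(n):
    d=bot.get_image(n); d={k:(np.array(v) if k!='k1' else v) for k,v in d.items()}; return d
def dist(d): return np.array([d['k1'],0,0,0,0],float)
def ray(d,u,v):
    R=cv2.Rodrigues(d['rvec'].astype(float))[0]; t=d['tvec'].astype(float).ravel()
    p=cv2.undistortPoints(np.array([[[u,v]]],float),d['K'].astype(float),dist(d))[0,0]
    return -R.T@t, R.T@np.array([p[0],p[1],1])
def onz(d,u,v,z):
    c,r=ray(d,u,v); return c+r*(z-c[2])/r[2]
def proj(d,P):
    return cv2.projectPoints(np.array(P,float).reshape(-1,1,3),d['rvec'].astype(float),d['tvec'].astype(float),d['K'].astype(float),dist(d))[0][:,0]
def save(d,n): cv2.imwrite('pics/'+n,d['img'][:,:,::-1])
E
python3 - <<'E'
from h import *
import pickle
D={n:cam(n) for n in('top','side')}
pickle.dump(D,open('d.pkl','wb'))
for n in D: save(D[n],n+'0.png'); print(n,ray(D[n],320,200))
s=bot.state(); print(s['position'],s['eef_rot'],s['ft_force'],s['opening'])
E
```

```text
top (array([ 319.4714852 ,    5.84555636, 1337.08278011]), array([ 0.18764636, -0.01981882, -0.98231731]))
side (array([480.80417502, 748.58022781, 846.82232216]), array([ 0.04659214, -0.71252508, -0.70017492]))
[244.10841993 520.15639503 249.26996413] [ 2.17633603e-01  9.76030203e-01 -7.86791956e-04 -1.98257349e-04] [0.70623797 0.27169509 0.06081015] 1.0023266651936231
```

View pics/top0.png

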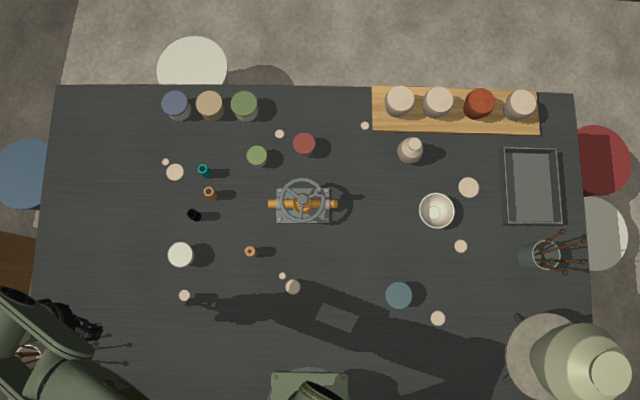

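View pics/side0.png

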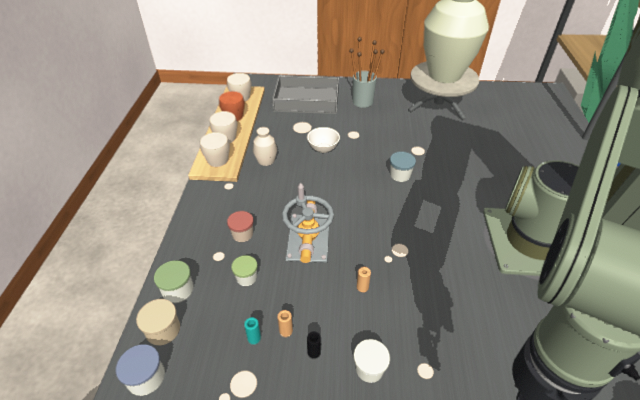

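The top view shows wooden sleeves at (208,191) and (250,251). Look-alikes are turquoise (202,169) and black (194,214). The wheel is at (302,203). I'll compare the two wooden bores in one close crop.

Run:
```python
from h import *
import pickle
D=pickle.load(open('d.pkl','rb'))
def crop(d,u,v,r=18): return cv2.resize(d['img'][v-r:v+r,u-r:u+r],(390,290) if 0 else (290,290),interpolation=cv2.INTER_CUBIC)
T,S=D['top'],D['side']
a=np.hstack([crop(T,208,191),crop(T,250,251)]);b=np.hstack([crop(S,286,320),crop(S,364,278)])
w=np.hstack([cv2.resize(T['img'][165:240,265:340],(290,290),interpolation=cv2.INTER_CUBIC),cv2.resize(S['img'][175:250,270:345],(290,290),interpolation=cv2.INTER_CUBIC)])
im=np.vstack([a,b]); im=np.hstack([im,np.vstack([w[:,:290],w[:,290:]])])
im=cv2.resize(im,(800,533)); cv2.imwrite('pics/crop1.png',im[:,:,::-1])
for n in D:
    h=cv2.cvtColor(D[n]['img'],cv2.COLOR_RGB2HSV)
    m=cv2.inRange(h,(8,110,90),(22,255,255)); m=cv2.morphologyEx(m,cv2.MORPH_CLOSE,np.ones((5,5)))
    k,l,st,c=cv2.connectedComponentsWithStats(m)
    for i in range(1,k):
        if st[i,4]>40: print(n,st[i],c[i].round(1),onz(D[n],*c[i],30).round(),onz(D[n],*c[i],60).round())
print('wheel',onz(T,302,200,94))
```

```text
top [ 372   86  168   49 5043] [454.5 114. ] [ 831. -409.   30.] [ 819. -399.   60.]
top [204 187  11  13 103] [209.1 192.4] [586. 290.  30.] [579. 283.  60.]
top [284 197  37  17 344] [301.4 204.8] [555.  31.  30.] [549.  30.  60.]
top [268 199   8   9  65] [271.1 203. ] [558. 115.  30.] [553. 112.  60.]
top [330 200   8   8  60] [333.3 203.5] [560. -57.  30.] [554. -56.  60.]
top [245 246  11  11  93] [249.9 251. ] [424. 169.  30.] [422. 165.  60.]
side [ 318    0  122   81 8166] [371.1  36.8] [  384. -1088.    30.] [  387. -1021.    60.]
side [469   0  31  76 604] [485.2  32.1] [ -105. -1160.    30.] [  -84. -1089.    60.]
side [ 557   35   48   44 1104] [581.8  49.3] [ -452. -1012.    30.] [-418. -947.   60.]
side [   0   70  233  257 4455] [ 93.3 182.6] [1162. -109.   30.] [1137.  -77.   60.]
side [ 190   88   74   93 1962] [236.8 129.7] [ 820. -383.   30.] [ 808. -341.   60.]
side [298 217  21  12 149] [308.2 223.9] [559.   5.  30.] [556.  32.  60.]
side [298 232  21  12 135] [307.6 237.3] [557.  49.  30.] [554.  75.  60.]
side [301 249  10  14 121] [305.3 255.7] [557. 106.  30.] [554. 130.  60.]
side [357 267  14  25 274] [363.1 279. ] [422. 163.  30.] [424. 184.  60.]
side [278 310  14  27 309] [284.9 322.6] [583. 282.  30.] [580. 299.  60.]
wheel [556.11689216  28.28581439  94.        ]
```

View pics/crop1.png

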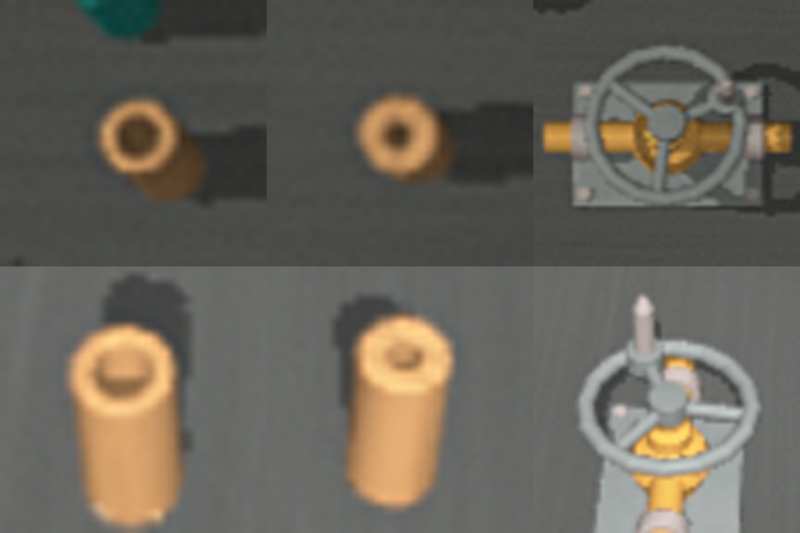

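The left crop, at top (208.8,191.4), has the larger bore, so it is sleeve_wide. The right one, at (250,251), is narrow. The pin points toward +x, −y from the hub. Next I'll work out positions from both views.

```bash
cat >> h.py <<'E'
def tri(prs):
    A=np.zeros((3,3));b=np.zeros(3)
    for d,(u,v) in prs:
        c,r=ray(d,u,v); r=r/np.linalg.norm(r); M=np.eye(3)-np.outer(r,r); A+=M;b+=M@c
    return np.linalg.solve(A,b)
E
python3 - <<'E'
from h import *
import pickle
D=pickle.load(open('d.pkl','rb'));T,S=D['top'],D['side']
for n,t,s,z in(('sleeve',(208.4,191),(284.2,315.7),60),('hub',(302.3,199),(307.6,211),98),('tip',(319.3,189.4),(300.5,183.5),144)):
    print(n,onz(T,*t,z).round(1),onz(S,*s,z).round(1),tri([(T,t),(S,s)]).round(1))
E
```

```text
sleeve [583.3 285.3  60. ] [582.9 284.   60. ] [582.8 285.   61.7]
hub [558.   27.5  98. ] [557.5  25.7  98. ] [557.5  27.5  99.8]
tip [574.8 -16.1 144. ] [577.5 -19.4 144. ] [575.7 -16.2 146.6]
```

Emit:
send_rows --deltas '[{"offset":[0,0,0],"delta_rot":[0,0,-8],"fingers":0},{"offset":[0,0,0],"delta_rot":[0,0,-16],"fingers":0},{"offset":[0,0,0],"delta_rot":[0,0,-24],"fingers":0},{"offset":[0,0,0],"delta_rot":[0,0,-25.14],"fingers":0}]'

```text
time: 0.5
position: [244.2, 520.3, 249.6]
eef_rot: [-0.0, 1.0, -0.0, -0.0]
ft_force: [-0.7, -0.8, 0.2]
opening: 0.996
grip_force: 0.0
```

Emit:
send_rows --deltas '[{"offset":[-42,-29,0],"delta_rot":[0,0,0],"fingers":0},{"offset":[-84,-58,0],"delta_rot":[0,0,0],"fingers":0},{"offset":[-126,-87,0],"delta_rot":[0,0,0],"fingers":0},{"offset":[-168,-116,0],"delta_rot":[0,0,0],"fingers":0},{"offset":[-210,-145,0],"delta_rot":[0,0,0],"fingers":0},{"offset":[-252,-174,0],"delta_rot":[0,0,0],"fingers":0},{"offset":[-294,-203,0],"delta_rot":[0,0,0],"fingers":0},{"offset":[-320,-220,0],"delta_rot":[0,0,0],"fingers":0}]'

```text
time: 1.3
position: [566.3, 298.3, 249.7]
eef_rot: [0.002, 1.0, -0.0, -0.0]
ft_force: [0.6, 0.6, -0.3]
opening: 0.998
grip_force: 0.0
```

Emit:
send_rows --deltas '[{"offset":[-19,-15,20],"delta_rot":[0,0,0],"fingers":0},{"offset":[-19,-15,60],"delta_rot":[0,0,0],"fingers":0},{"offset":[-19,-15,60],"delta_rot":[0,0,0],"fingers":0},{"offset":[-19,-15,60],"delta_rot":[0,0,0],"fingers":0}]'

```text
time: 1.7
position: [582.9, 285.6, 189.7]
eef_rot: [0.001, 1.0, -0.0, -0.001]
ft_force: [0.3, 0.5, 0.8]
opening: 1.001
grip_force: 0.0
```

Run:
```python
from h import *
d=cam('wrist'); save(d,'w1.png'); s=bot.state(); print(s['position'],s['time'])
print(proj(d,[[583,285,60]]))
h=cv2.cvtColor(d['img'],cv2.COLOR_RGB2HSV)
m=cv2.inRange(h,(8,90,60),(22,255,255))
k,l,st,c=cv2.connectedComponentsWithStats(m)
for i in range(1,k):
    if st[i,4]>100: print(st[i],c[i].round(1))
```

```text
[583.55696197 286.21461355 191.2767914 ] 1.75
[[326.4359436  191.04188238]]
[  17  120   56   64 1491] [ 46.5 150.1]
[  0 132  18  56 693] [  6.8 165.7]
[  89  137   43   30 1140] [110.2 151.5]
[ 310  160   36   48 1003] [327.7 181.7]
```

View pics/w1.png

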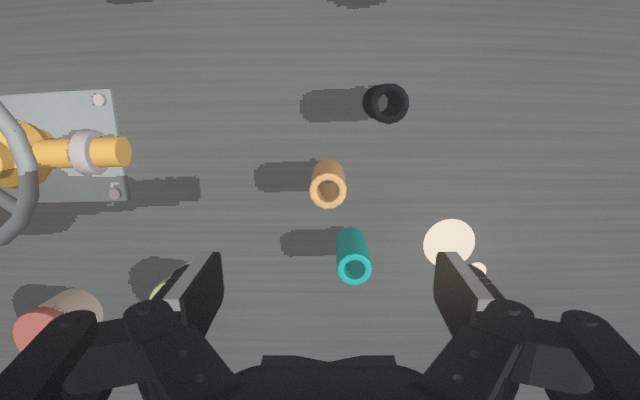

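The wrist view shows the sleeve's top ring at (328,189), within about 2 px of the predicted point, and its bore is clearly wide. Descending to grasp.

Emit:
send_rows --deltas '[{"offset":[0,0,40],"delta_rot":[0,0,0],"fingers":0},{"offset":[0,0,80],"delta_rot":[0,0,0],"fingers":0},{"offset":[1,0,110],"delta_rot":[0,0,0],"fingers":0},{"offset":[1,0,135],"delta_rot":[0,0,0],"fingers":0},{"offset":[1,0,152],"delta_rot":[0,0,0],"fingers":0},{"offset":[1,0,152],"delta_rot":[0,0,0],"fingers":0},{"offset":[1,0,152],"delta_rot":[0,0,0],"fingers":120},{"offset":[1,0,152],"delta_rot":[0,0,0],"fingers":200}]'

```text
time: 2.55
position: [583.6, 286.6, 40.5]
eef_rot: [-0.0, 1.0, 0.001, 0.002]
ft_force: [-0.3, 0.1, -0.1]
opening: 0.693
grip_force: 0.0
```

Emit:
send_rows --deltas '[{"offset":[0,0,0],"delta_rot":[0,0,0],"fingers":255},{"offset":[0,0,0],"delta_rot":[0,0,0],"fingers":255},{"offset":[0,0,0],"delta_rot":[0,0,0],"fingers":255},{"offset":[0,0,0],"delta_rot":[0,0,0],"fingers":255},{"offset":[0,0,0],"delta_rot":[0,0,0],"fingers":255}]'

```text
time: 3.05
position: [582.9, 285.9, 39.5]
eef_rot: [0.0, 1.0, 0.001, 0.001]
ft_force: [-1.0, 0.9, 6.2]
opening: 0.317
grip_force: 58.8
```

Emit:
send_rows --deltas '[{"offset":[0,0,-30],"delta_rot":[0,0,0],"fingers":255},{"offset":[0,0,-75],"delta_rot":[0,0,0],"fingers":255},{"offset":[0,0,-120],"delta_rot":[0,0,0],"fingers":255},{"offset":[0,0,-165],"delta_rot":[0,0,0],"fingers":255},{"offset":[0,-20,-187],"delta_rot":[0,0,0],"fingers":255},{"offset":[0,-60,-187],"delta_rot":[0,0,0],"fingers":255},{"offset":[3,-105,-187],"delta_rot":[0,0,0],"fingers":255},{"offset":[7,-150,-187],"delta_rot":[0,0,0],"fingers":255}]'

```text
time: 3.85
position: [575.0, 134.2, 225.2]
eef_rot: [-0.0, 1.0, -0.0, 0.0]
ft_force: [-0.5, -0.1, -0.5]
opening: 0.316
grip_force: 59.1
```

Emit:
send_rows --deltas '[{"offset":[0,-40,0],"delta_rot":[0,0,0],"fingers":255},{"offset":[0,-80,0],"delta_rot":[0,0,0],"fingers":255},{"offset":[0,-92,0],"delta_rot":[0,0,0],"fingers":255},{"offset":[0,-92,0],"delta_rot":[0,0,0],"fingers":255},{"offset":[0,-92,0],"delta_rot":[0,0,0],"fingers":255}]'

```text
time: 4.35
position: [575.3, 44.3, 225.0]
eef_rot: [0.0, 1.0, 0.0, 0.0]
ft_force: [-0.3, 0.8, -0.1]
opening: 0.316
grip_force: 59.1
```

Run:
```python
from h import *
import pickle
d=cam('wrist'); s=bot.state(); print(s['position'],s['time'],s['opening'])
P=[[558,27.5,98],[575.7,-17,144],[575.7,-17,98]]
print(proj(d,P).round(1))
pickle.dump(d,open('w2.pkl','wb')); save(d,'w2.png')
```

```text
[575.308928    44.73581153 224.93696802] 4.4 0.31752409117363856
[[303.4 168.2]
 [225.6 212.3]
 [242.9 192.1]]
```

View pics/w2.png

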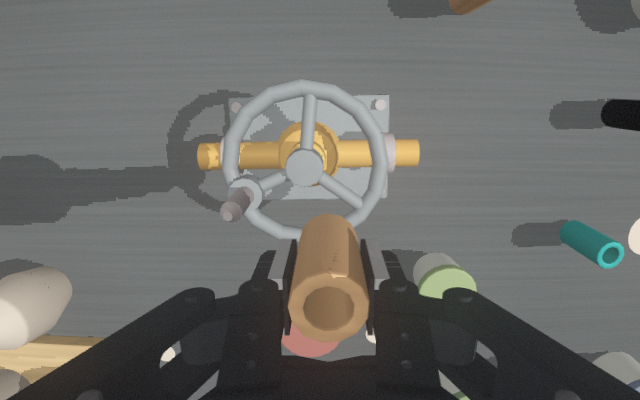

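Wrist view: hub at (304,167), pin tip near (230,214), sleeve upright in the jaws with its top ring at (329,308). Zooming in on the pin.

Run:
```python
from h import *
import pickle
d=pickle.load(open('w2.pkl','rb'));D=pickle.load(open('d.pkl','rb'))
print(proj(d,[[575.3,44.5,247]]),onz(d,329,308,247))
a=cv2.resize(d['img'][170:230,200:290],(600,400),interpolation=cv2.INTER_CUBIC)
T=D['top'];S=D['side']
b=cv2.resize(T['img'][180:200,305:335],(300,200),interpolation=cv2.INTER_CUBIC)
c=cv2.resize(S['img'][178:208,290:310],(200,300),interpolation=cv2.INTER_CUBIC)
im=np.zeros((600,800,3),np.uint8);im[:400,:600]=a;im[400:,:300]=b;im[300:,600:]=c
cv2.imwrite('pics/crop2.png',im[:,:,::-1])
```

```text
[[325.90842558 311.54256224]] [573.95083836  45.51538124 247.        ]
```

View pics/crop2.png

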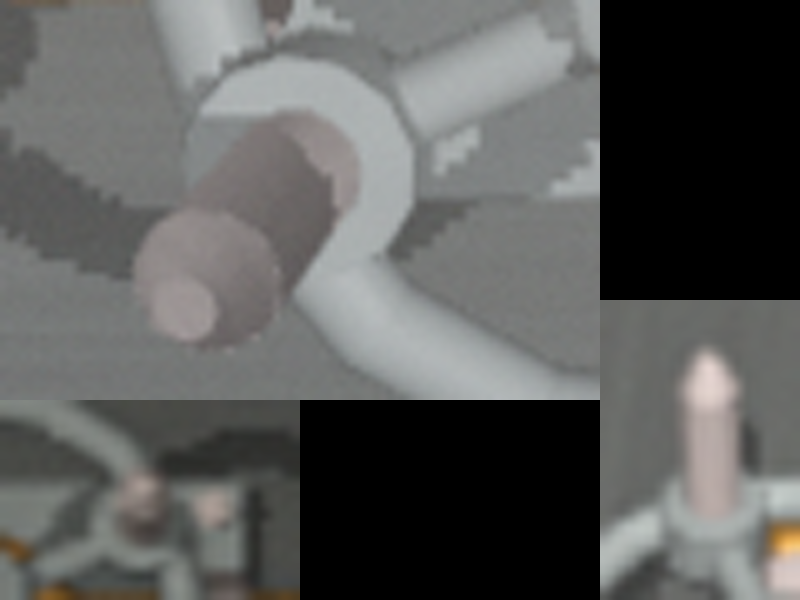

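Run:
```python
from h import *
import pickle
d=pickle.load(open('w2.pkl','rb'));D=pickle.load(open('d.pkl','rb'));T,S=D['top'],D['side']
print(onz(d,226.9,215.8,144),onz(d,245.3,193.5,98),'hub',onz(d,304,167.3,98),onz(S,300.1,182.9,144),onz(T,318.8,188.4,144))
# rim circle fit in the wrist view
g=cv2.cvtColor(d['img'],cv2.COLOR_RGB2HSV)
```

```text
[577.94332134 -16.36089672 144.        ] [576.7589502  -15.27350967  98.        ] hub [557.38037441  27.95259415  98.        ] [578.67512203 -21.42903274 144.        ] [577.38958409 -14.7857598  144.        ]
```

Emit:
send_rows --deltas '[{"offset":[-3,-35,0],"delta_rot":[0,0,0],"fingers":255},{"offset":[-3,-61,0],"delta_rot":[0,0,0],"fingers":255},{"offset":[-3,-61,15],"delta_rot":[0,0,0],"fingers":255},{"offset":[-3,-61,30],"delta_rot":[0,0,0],"fingers":255},{"offset":[-3,-61,36],"delta_rot":[0,0,0],"fingers":255},{"offset":[-3,-61,41],"delta_rot":[0,0,0],"fingers":255},{"offset":[-3,-61,45],"delta_rot":[0,0,0],"fingers":255},{"offset":[-3,-61,49],"delta_rot":[0,0,0],"fingers":255}]'

```text
time: 5.2
position: [578.7, -17.0, 176.2]
eef_rot: [-0.0, 1.0, 0.0, 0.001]
ft_force: [1.0, 0.3, -0.3]
opening: 0.315
grip_force: 59.2
```

Emit:
send_rows --deltas '[{"offset":[0,0,3],"delta_rot":[0,0,0],"fingers":255},{"offset":[0,0,6],"delta_rot":[0,0,0],"fingers":255},{"offset":[0,0,9],"delta_rot":[0,0,0],"fingers":255},{"offset":[0,0,12],"delta_rot":[0,0,0],"fingers":255}]'

```text
time: 5.6
position: [578.3, -17.5, 163.9]
eef_rot: [0.0, 1.0, 0.0, 0.0]
ft_force: [0.3, 0.0, 0.6]
opening: 0.317
grip_force: 59.2
```

Emit:
send_rows --deltas '[{"offset":[0,0,5],"delta_rot":[0,0,0],"fingers":255},{"offset":[0,0,10],"delta_rot":[0,0,0],"fingers":255},{"offset":[0,0,15],"delta_rot":[0,0,0],"fingers":255},{"offset":[0,0,20],"delta_rot":[0,0,0],"fingers":255},{"offset":[0,0,23],"delta_rot":[0,0,0],"fingers":255},{"offset":[0,0,24],"delta_rot":[0,0,0],"fingers":255},{"offset":[0,0,24],"delta_rot":[0,0,0],"fingers":255}]'

```text
time: 6.3
position: [578.3, -17.5, 139.9]
eef_rot: [0.0, 1.0, 0.0, -0.0]
ft_force: [-0.7, -0.3, -0.3]
opening: 0.318
grip_force: 59.2
```

Emit:
send_rows --deltas '[{"offset":[0,0,1],"delta_rot":[0,0,0],"fingers":255},{"offset":[0,0,2],"delta_rot":[0,0,0],"fingers":255},{"offset":[0,0,2],"delta_rot":[0,0,0],"fingers":255}]'

```text
time: 6.6
position: [578.2, -17.5, 138.0]
eef_rot: [0.0, 1.0, 0.0, -0.0]
ft_force: [-0.1, -0.1, -0.4]
opening: 0.316
grip_force: 59.2
```

Emit:
send_rows --deltas '[{"offset":[0,0,0.5],"delta_rot":[0,0,0],"fingers":255},{"offset":[0,0,1],"delta_rot":[0,0,0],"fingers":255},{"offset":[0,0,1],"delta_rot":[0,0,0],"fingers":255}]'

```text
time: 6.9
position: [578.4, -17.5, 137.5]
eef_rot: [-0.0, 1.0, 0.0, 0.0]
ft_force: [-1.2, -0.5, 3.1]
opening: 0.313
grip_force: 59.5
```

Seated: contact force appears at TCP z 137.5. Next I'll generate the circle offsets.

```bash
cat > arc.py <<'E'
import numpy as np
def arc(th0,step,n,r=48,p=None,c=(558.3,26.1),r0=48):
    k=np.radians(th0+step*np.arange(1,n+1)); a=np.radians(th0)
    return [[round(-(r*np.cos(t)-r0*np.cos(a)),1),round(r*np.sin(t)-r0*np.sin(a),1)] for t in k]
E
python3 -c "
from arc import *
print(arc(-65.4,-5,5)); 
for i in range(2): print(arc(-90.4-90*i,-11.25,8))"
```

```text
[[np.float64(3.9), np.float64(-1.6)], [np.float64(7.9), np.float64(-2.8)], [np.float64(12.0), np.float64(-3.7)], [np.float64(16.1), np.float64(-4.2)], [np.float64(20.3), np.float64(-4.4)]]
[[np.float64(9.4), np.float64(1.0)], [np.float64(18.3), np.float64(3.8)], [np.float64(26.6), np.float64(8.3)], [np.float64(33.8), np.float64(14.3)], [np.float64(39.8), np.float64(21.6)], [np.float64(44.1), np.float64(29.9)], [np.float64(46.8), np.float64(39.0)], [np.float64(47.7), np.float64(48.3)]]
[[np.float64(-1.0), np.float64(9.4)], [np.float64(-3.8), np.float64(18.3)], [np.float64(-8.3), np.float64(26.6)], [np.float64(-14.3), np.float64(33.8)], [np.float64(-21.6), np.float64(39.8)], [np.float64(-29.9), np.float64(44.1)], [np.float64(-39.0), np.float64(46.8)], [np.float64(-48.3), np.float64(47.7)]]
```

Emit:
send_rows --deltas '[{"offset":[3.9,-1.6,0],"delta_rot":[0,0,0],"fingers":255},{"offset":[7.9,-2.8,0],"delta_rot":[0,0,0],"fingers":255},{"offset":[12.0,-3.7,0],"delta_rot":[0,0,0],"fingers":255},{"offset":[16.1,-4.2,0],"delta_rot":[0,0,0],"fingers":255},{"offset":[20.3,-4.4,0],"delta_rot":[0,0,0],"fingers":255}]'

```text
time: 7.4
position: [558.2, -22.0, 137.4]
eef_rot: [0.0, 1.0, -0.0, 0.001]
ft_force: [4.0, -0.5, 3.8]
opening: 0.317
grip_force: 59.5
```

Emit:
send_rows --deltas '[{"offset":[9.4,1.0,0],"delta_rot":[0,0,0],"fingers":255},{"offset":[18.3,3.8,0],"delta_rot":[0,0,0],"fingers":255},{"offset":[26.6,8.3,0],"delta_rot":[0,0,0],"fingers":255},{"offset":[33.8,14.3,0],"delta_rot":[0,0,0],"fingers":255},{"offset":[39.8,21.6,0],"delta_rot":[0,0,0],"fingers":255},{"offset":[44.1,29.9,0],"delta_rot":[0,0,0],"fingers":255},{"offset":[46.8,39.0,0],"delta_rot":[0,0,0],"fingers":255},{"offset":[47.7,48.3,0],"delta_rot":[0,0,0],"fingers":255}]'

```text
time: 8.2
position: [509.0, 26.0, 137.4]
eef_rot: [-0.0, 1.0, -0.001, -0.001]
ft_force: [2.4, -4.4, 8.0]
opening: 0.317
grip_force: 59.9
```

Emit:
send_rows --deltas '[{"offset":[-1.0,9.4,-0.3],"delta_rot":[0,0,0],"fingers":255},{"offset":[-3.8,18.3,-0.5],"delta_rot":[0,0,0],"fingers":255},{"offset":[-8.3,26.6,-0.5],"delta_rot":[0,0,0],"fingers":255},{"offset":[-14.3,33.8,-0.5],"delta_rot":[0,0,0],"fingers":255},{"offset":[-21.6,39.8,-0.5],"delta_rot":[0,0,0],"fingers":255},{"offset":[-29.9,44.1,-0.5],"delta_rot":[0,0,0],"fingers":255},{"offset":[-39.0,46.8,-0.5],"delta_rot":[0,0,0],"fingers":255},{"offset":[-48.3,47.7,-0.5],"delta_rot":[0,0,0],"fingers":255}]'

```text
time: 9.0
position: [554.8, 74.8, 137.4]
eef_rot: [-0.0, 1.0, 0.0, -0.004]
ft_force: [-5.1, 1.7, 9.9]
opening: 0.317
grip_force: 60.0
```

```bash
python3 -c "
import numpy as np
from arc import *
th=-270.4
for i in range(27): print(round(th,1), *[tuple(float(x) for x in q) for q in arc(th,-4,3)]); th-=12"
```

```text
-270.4 (-3.3, -0.1) (-6.7, -0.5) (-10.0, -1.1)
-282.4 (-3.2, -0.8) (-6.4, -1.9) (-9.5, -3.2)
-294.4 (-3.0, -1.5) (-5.9, -3.2) (-8.7, -5.1)
-306.4 (-2.6, -2.1) (-5.1, -4.3) (-7.4, -6.8)
-318.4 (-2.1, -2.6) (-4.1, -5.3) (-5.8, -8.2)
-330.4 (-1.6, -3.0) (-2.9, -6.0) (-4.0, -9.2)
-342.4 (-0.9, -3.2) (-1.6, -6.5) (-2.0, -9.8)
-354.4 (-0.2, -3.3) (-0.2, -6.7) (0.1, -10.0)
-366.4 (0.5, -3.3) (1.2, -6.6) (2.2, -9.8)
-378.4 (1.2, -3.1) (2.6, -6.2) (4.1, -9.1)
-390.4 (1.8, -2.8) (3.8, -5.5) (6.0, -8.1)
-402.4 (2.3, -2.4) (4.8, -4.6) (7.5, -6.7)
-414.4 (2.8, -1.9) (5.7, -3.5) (8.7, -5.0)
-426.4 (3.1, -1.2) (6.3, -2.2) (9.6, -3.0)
-438.4 (3.3, -0.6) (6.6, -0.9) (10.0, -1.0)
-450.4 (3.3, 0.1) (6.7, 0.5) (10.0, 1.1)
-462.4 (3.2, 0.8) (6.4, 1.9) (9.5, 3.2)
-474.4 (3.0, 1.5) (5.9, 3.2) (8.7, 5.1)
-486.4 (2.6, 2.1) (5.1, 4.3) (7.4, 6.8)
-498.4 (2.1, 2.6) (4.1, 5.3) (5.8, 8.2)
-510.4 (1.6, 3.0) (2.9, 6.0) (4.0, 9.2)
-522.4 (0.9, 3.2) (1.6, 6.5) (2.0, 9.8)
-534.4 (0.2, 3.3) (0.2, 6.7) (-0.1, 10.0)
-546.4 (-0.5, 3.3) (-1.2, 6.6) (-2.2, 9.8)
-558.4 (-1.2, 3.1) (-2.6, 6.2) (-4.1, 9.1)
-570.4 (-1.8, 2.8) (-3.8, 5.5) (-6.0, 8.1)
-582.4 (-2.3, 2.4) (-4.8, 4.6) (-7.5, 6.7)
```

Emit:
send_rows --deltas '[{"offset":[-3.3,-0.1,-0.5],"delta_rot":[0,0,0],"fingers":255},{"offset":[-6.7,-0.5,-1],"delta_rot":[0,0,0],"fingers":255},{"offset":[-10.0,-1.1,-1],"delta_rot":[0,0,0],"fingers":255}]'

```text
time: 9.3
position: [565.8, 73.8, 137.5]
eef_rot: [-0.0, 1.0, 0.0, -0.003]
ft_force: [-2.6, 2.8, 1.3]
opening: 0.316
grip_force: 59.4
```

Emit:
send_rows --deltas '[{"offset":[-3.2,-0.8,0],"delta_rot":[0,0,0],"fingers":255},{"offset":[-6.4,-1.9,0],"delta_rot":[0,0,0],"fingers":255},{"offset":[-9.5,-3.2,0],"delta_rot":[0,0,0],"fingers":255}]'

```text
time: 9.6
position: [577.9, 70.1, 137.8]
eef_rot: [0.0, 1.0, 0.0, -0.001]
ft_force: [-2.4, 4.8, -1.0]
opening: 0.313
grip_force: 59.2
```

Emit:
send_rows --deltas '[{"offset":[-3.0,-1.5,0],"delta_rot":[0,0,0],"fingers":255},{"offset":[-5.9,-3.2,0],"delta_rot":[0,0,0],"fingers":255},{"offset":[-8.7,-5.1,0],"delta_rot":[0,0,0],"fingers":255}]'

```text
time: 9.9
position: [587.4, 64.6, 138.5]
eef_rot: [0.0, 1.0, 0.0, 0.0]
ft_force: [-1.0, 4.7, -1.6]
opening: 0.317
grip_force: 59.2
```

Emit:
send_rows --deltas '[{"offset":[-2.6,-2.1,0.4],"delta_rot":[0,0,0],"fingers":255},{"offset":[-5.1,-4.3,0.8],"delta_rot":[0,0,0],"fingers":255},{"offset":[-7.4,-6.8,0.8],"delta_rot":[0,0,0],"fingers":255}]'

```text
time: 10.2
position: [594.7, 57.6, 138.0]
eef_rot: [0.0, 1.0, -0.0, 0.0]
ft_force: [0.3, 3.6, 0.3]
opening: 0.317
grip_force: 59.3
```

Emit:
send_rows --deltas '[{"offset":[-2.1,-2.6,0],"delta_rot":[0,0,0],"fingers":255},{"offset":[-4.1,-5.3,0],"delta_rot":[0,0,0],"fingers":255},{"offset":[-5.8,-8.2,0],"delta_rot":[0,0,0],"fingers":255}]'

```text
time: 10.5
position: [600.1, 49.4, 137.7]
eef_rot: [-0.0, 1.0, -0.0, 0.0]
ft_force: [-0.5, 3.1, 0.5]
opening: 0.317
grip_force: 59.3
```

Emit:
send_rows --deltas '[{"offset":[-1.6,-3.0,0],"delta_rot":[0,0,0],"fingers":255},{"offset":[-2.9,-6.0,0],"delta_rot":[0,0,0],"fingers":255},{"offset":[-4.0,-9.2,0],"delta_rot":[0,0,0],"fingers":255}]'

```text
time: 10.8
position: [604.1, 40.2, 137.7]
eef_rot: [-0.0, 1.0, -0.0, -0.0]
ft_force: [0.3, 3.2, -0.3]
opening: 0.318
grip_force: 59.3
```

Emit:
send_rows --deltas '[{"offset":[-0.9,-3.2,0],"delta_rot":[0,0,0],"fingers":255},{"offset":[-1.6,-6.5,0],"delta_rot":[0,0,0],"fingers":255},{"offset":[-2.0,-9.8,0],"delta_rot":[0,0,0],"fingers":255}]'

```text
time: 11.1
position: [606.0, 30.4, 137.7]
eef_rot: [0.0, 1.0, -0.0, -0.0]
ft_force: [0.1, 2.1, 0.3]
opening: 0.317
grip_force: 59.3
```

Emit:
send_rows --deltas '[{"offset":[-0.2,-3.3,0],"delta_rot":[0,0,0],"fingers":255},{"offset":[-0.2,-6.7,0],"delta_rot":[0,0,0],"fingers":255},{"offset":[0.1,-10.0,0],"delta_rot":[0,0,0],"fingers":255}]'

```text
time: 11.4
position: [606.1, 25.8, 137.7]
eef_rot: [0.002, 1.0, 0.006, 0.0]
ft_force: [1.7, 26.2, -1.5]
opening: 0.323
grip_force: 59.8
```

The force jumped to 26 N after about 0.78 turn, so this is the stop. I'll relax to a light push and record the reference.

Emit:
send_rows --deltas '[{"offset":[0,2.5,0],"delta_rot":[0,0,0],"fingers":255},{"offset":[0,4,0],"delta_rot":[0,0,0],"fingers":255},{"offset":[0,4,0],"delta_rot":[0,0,0],"fingers":255},{"offset":[0,4,0],"delta_rot":[0,0,0],"fingers":255}]'

```text
time: 11.8
position: [606.1, 26.3, 137.7]
eef_rot: [0.0, 1.0, 0.002, 0.0]
ft_force: [0.6, 6.7, -1.0]
opening: 0.316
grip_force: 59.8
```

Run:
```python
from h import *
import pickle
D={n:cam(n) for n in('wrist','top','side')}; pickle.dump(D,open('closed.pkl','wb'))
s=bot.state(); print(s['position'],s['ft_force'],s['eef_rot'],s['time'])
im=np.vstack([np.hstack([D['wrist']['img'],np.zeros((400,160,3),np.uint8)]),np.hstack([cv2.resize(D[n]['img'][150:250,230:380],(300,200)) for n in('top','side')]+[np.zeros((200,200,3),np.uint8)])])
cv2.imwrite('pics/closed.png',im[:,:,::-1])
```

```text
[606.10307378  26.27316095 137.68594263] [ 0.32705357  7.21906208 -1.36178739] [3.09432438e-04 9.99998652e-01 1.58364213e-03 3.02945199e-04] 11.95
```

View pics/closed.png

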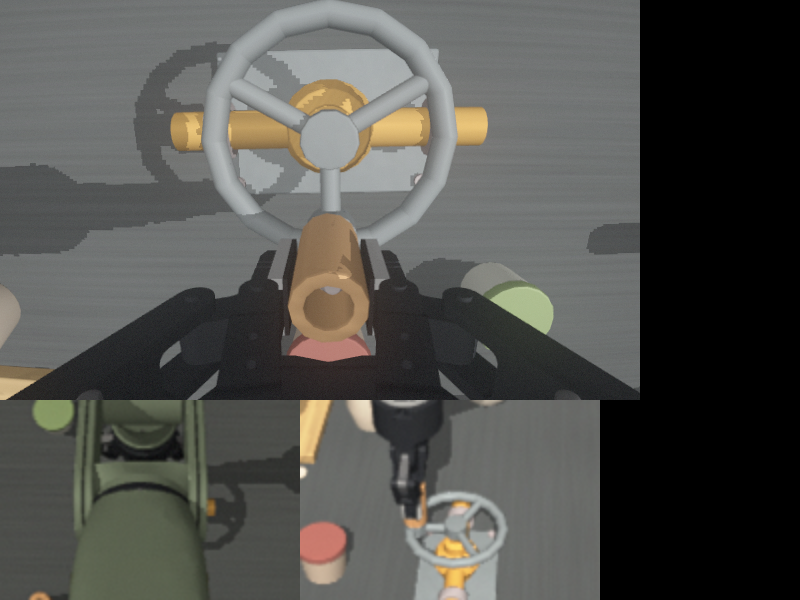

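The wrist view shows the three spokes with the pin spoke pointing straight down the picture: x≈331 at the hub and ≈331 at the boss. The sleeve is over the pin and down on the boss. Now I'll open anticlockwise.

Emit:
send_rows --deltas '[{"offset":[0.6,10.7,0],"delta_rot":[0,0,0],"fingers":255},{"offset":[3.4,19.8,0],"delta_rot":[0,0,0],"fingers":255},{"offset":[7.8,28.1,0],"delta_rot":[0,0,0],"fingers":255},{"offset":[13.8,35.3,0],"delta_rot":[0,0,0],"fingers":255},{"offset":[21.0,41.3,0],"delta_rot":[0,0,0],"fingers":255},{"offset":[29.3,45.7,0],"delta_rot":[0,0,0],"fingers":255},{"offset":[38.3,48.5,0],"delta_rot":[0,0,0],"fingers":255},{"offset":[47.7,49.4,0],"delta_rot":[0,0,0],"fingers":255}]'

```text
time: 12.75
position: [557.5, 74.9, 137.9]
eef_rot: [-0.0, 1.0, 0.0, 0.0]
ft_force: [2.9, 2.0, -0.2]
opening: 0.317
grip_force: 60.3
```

Emit:
send_rows --deltas '[{"offset":[9.4,-0.9,0],"delta_rot":[0,0,0],"fingers":255},{"offset":[18.4,-3.7,0],"delta_rot":[0,0,0],"fingers":255},{"offset":[26.7,-8.1,0],"delta_rot":[0,0,0],"fingers":255},{"offset":[33.9,-14.1,0],"delta_rot":[0,0,0],"fingers":255},{"offset":[39.9,-21.3,0],"delta_rot":[0,0,0],"fingers":255},{"offset":[44.3,-29.6,0],"delta_rot":[0,0,0],"fingers":255},{"offset":[47.1,-38.6,0],"delta_rot":[0,0,0],"fingers":255},{"offset":[48,-48,0],"delta_rot":[0,0,0],"fingers":255}]'

```text
time: 13.55
position: [509.3, 25.3, 137.5]
eef_rot: [0.0, 1.0, 0.0, -0.001]
ft_force: [0.2, 4.2, -0.1]
opening: 0.312
grip_force: 60.3
```

Tracking well. On to the third, fourth, fifth and sixth quarters.

Emit:
send_rows --deltas '[{"offset":[-0.9,-9.4,0],"delta_rot":[0,0,0],"fingers":255},{"offset":[-3.7,-18.4,0],"delta_rot":[0,0,0],"fingers":255},{"offset":[-8.1,-26.7,0],"delta_rot":[0,0,0],"fingers":255},{"offset":[-14.1,-33.9,0],"delta_rot":[0,0,0],"fingers":255},{"offset":[-21.3,-39.9,0],"delta_rot":[0,0,0],"fingers":255},{"offset":[-29.6,-44.3,0],"delta_rot":[0,0,0],"fingers":255},{"offset":[-38.6,-47.1,0],"delta_rot":[0,0,0],"fingers":255},{"offset":[-48,-48,0],"delta_rot":[0,0,0],"fingers":255}]'

```text
time: 14.35
position: [558.4, -22.2, 137.5]
eef_rot: [-0.0, 1.0, -0.0, -0.001]
ft_force: [-3.8, 2.3, 1.2]
opening: 0.316
grip_force: 60.5
```

Emit:
send_rows --deltas '[{"offset":[-9.4,0.9,0],"delta_rot":[0,0,0],"fingers":255},{"offset":[-18.4,3.7,0],"delta_rot":[0,0,0],"fingers":255},{"offset":[-26.7,8.1,0],"delta_rot":[0,0,0],"fingers":255},{"offset":[-33.9,14.1,0],"delta_rot":[0,0,0],"fingers":255},{"offset":[-39.9,21.3,0],"delta_rot":[0,0,0],"fingers":255},{"offset":[-44.3,29.6,0],"delta_rot":[0,0,0],"fingers":255},{"offset":[-47.1,38.6,0],"delta_rot":[0,0,0],"fingers":255},{"offset":[-48,48,0],"delta_rot":[0,0,0],"fingers":255}]'

```text
time: 15.15
position: [606.9, 26.6, 137.8]
eef_rot: [-0.0, 1.0, -0.0, 0.001]
ft_force: [-1.9, -4.2, 0.3]
opening: 0.317
grip_force: 60.4
```

Emit:
send_rows --deltas '[{"offset":[0.9,9.4,0],"delta_rot":[0,0,0],"fingers":255},{"offset":[3.7,18.4,0],"delta_rot":[0,0,0],"fingers":255},{"offset":[8.1,26.7,0],"delta_rot":[0,0,0],"fingers":255},{"offset":[14.1,33.9,0],"delta_rot":[0,0,0],"fingers":255},{"offset":[21.3,39.9,0],"delta_rot":[0,0,0],"fingers":255},{"offset":[29.6,44.3,0],"delta_rot":[0,0,0],"fingers":255},{"offset":[38.6,47.1,0],"delta_rot":[0,0,0],"fingers":255},{"offset":[48,48,0],"delta_rot":[0,0,0],"fingers":255}]'

```text
time: 15.95
position: [557.8, 75.0, 138.0]
eef_rot: [0.0, 1.0, 0.001, 0.001]
ft_force: [3.9, 0.7, 0.3]
opening: 0.319
grip_force: 60.4
```

Emit:
send_rows --deltas '[{"offset":[9.4,-0.9,0],"delta_rot":[0,0,0],"fingers":255},{"offset":[18.4,-3.7,0],"delta_rot":[0,0,0],"fingers":255},{"offset":[26.7,-8.1,0],"delta_rot":[0,0,0],"fingers":255},{"offset":[33.9,-14.1,0],"delta_rot":[0,0,0],"fingers":255},{"offset":[39.9,-21.3,0],"delta_rot":[0,0,0],"fingers":255},{"offset":[44.3,-29.6,0],"delta_rot":[0,0,0],"fingers":255},{"offset":[47.1,-38.6,0],"delta_rot":[0,0,0],"fingers":255},{"offset":[48,-48,0],"delta_rot":[0,0,0],"fingers":255}]'

```text
time: 16.75
position: [509.2, 25.3, 137.5]
eef_rot: [0.0, 1.0, 0.0, -0.001]
ft_force: [-1.1, 3.7, -0.3]
opening: 0.316
grip_force: 60.4
```

Emit:
send_rows --deltas '[{"offset":[-0.9,-9.4,0],"delta_rot":[0,0,0],"fingers":255},{"offset":[-3.7,-18.4,0],"delta_rot":[0,0,0],"fingers":255},{"offset":[-8.1,-26.7,0],"delta_rot":[0,0,0],"fingers":255},{"offset":[-14.1,-33.9,0],"delta_rot":[0,0,0],"fingers":255},{"offset":[-21.3,-39.9,0],"delta_rot":[0,0,0],"fingers":255},{"offset":[-29.6,-44.3,0],"delta_rot":[0,0,0],"fingers":255},{"offset":[-38.6,-47.1,0],"delta_rot":[0,0,0],"fingers":255},{"offset":[-48,-48,0],"delta_rot":[0,0,0],"fingers":255}]'

```text
time: 17.55
position: [558.4, -22.2, 137.5]
eef_rot: [0.0, 1.0, -0.0, -0.001]
ft_force: [-3.8, 2.4, 1.6]
opening: 0.318
grip_force: 60.5
```

Emit:
send_rows --deltas '[{"offset":[-9.4,0.9,0],"delta_rot":[0,0,0],"fingers":255},{"offset":[-18.4,3.7,0],"delta_rot":[0,0,0],"fingers":255},{"offset":[-26.7,8.1,0],"delta_rot":[0,0,0],"fingers":255},{"offset":[-33.9,14.1,0],"delta_rot":[0,0,0],"fingers":255},{"offset":[-39.9,21.3,0],"delta_rot":[0,0,0],"fingers":255},{"offset":[-44.3,29.6,0],"delta_rot":[0,0,0],"fingers":255},{"offset":[-46.8,37,0],"delta_rot":[0,0,0],"fingers":255},{"offset":[-47.7,43,0],"delta_rot":[0,0,0],"fingers":255}]'

```text
time: 18.35
position: [606.6, 21.8, 137.8]
eef_rot: [-0.0, 1.0, -0.0, 0.001]
ft_force: [-3.2, -3.2, -0.1]
opening: 0.319
grip_force: 60.4
```

Emit:
send_rows --deltas '[{"offset":[-0.3,3,0],"delta_rot":[0,0,0],"fingers":255},{"offset":[-0.3,5,0],"delta_rot":[0,0,0],"fingers":255},{"offset":[-0.3,6,0],"delta_rot":[0,0,0],"fingers":255},{"offset":[-0.3,6.5,0],"delta_rot":[0,0,0],"fingers":255},{"offset":[-0.3,6.5,0],"delta_rot":[0,0,0],"fingers":255},{"offset":[-0.3,6.5,0],"delta_rot":[0,0,0],"fingers":255}]'

```text
time: 18.95
position: [606.3, 27.7, 137.9]
eef_rot: [0.0, 1.0, 0.0, 0.0]
ft_force: [0.2, -1.0, 0.5]
opening: 0.315
grip_force: 60.4
```

```bash
cat > chk.py <<'E'
from h import *
import pickle
C=pickle.load(open('closed.pkl','rb'))['wrist']; d=cam('wrist'); pickle.dump(d,open('now.pkl','wb'))
s=bot.state(); print(s['position'],s['ft_force'],s['time'])
H=np.array([557.6,27.6])
# rectify the rim plane (z=88..94) around the hub into a polar profile using calibration; compare spoke angle
def prof(d):
    a=np.radians(np.arange(60,300,.25)); out=[]
    for r in (22,26,30,34,38,42):
        P=np.c_[H[0]+r*np.cos(a),H[1]+r*np.sin(a),np.full(len(a),92.)]
        q=proj(d,P).astype(np.float32)
        v=cv2.remap(d['img'],q[:,:1],q[:,1:],cv2.INTER_LINEAR)[:,0].astype(float)
        out.append(cv2.cvtColor(v.astype(np.uint8)[None],cv2.COLOR_RGB2HSV)[0])
    return np.array(out).astype(float)
for n,x in(('closed',C),('now',d)):
    p=prof(x); m=(p[...,2]>135)&(p[...,1]<45)
    a=np.arange(60,300,.25); f=m.mean(0)
    for lo,hi in((90,150),(210,270)):
        w=(a>lo)&(a<hi); print(n,lo,round((a[w]*f[w]).sum()/max(f[w].sum(),1e-9),2),f[w].max())
im=np.hstack([x['img'][60:220,180:480] for x in(C,d)]); im=cv2.resize(im,(800,213*1))
cv2.imwrite('pics/cmp%d.png'%int(s['time']*10),im[:,:,::-1])
E
python3 chk.py; ls pics
```

```text
[606.27220371  27.7537972  137.83722232] [ 0.21058195 -1.56485665  0.21921412] 19.0
closed 90 129.85 1.0
closed 210 236.82 1.0
now 90 128.45 1.0
now 210 236.16 1.0
closed.png
cmp190.png
crop1.png
crop2.png
side0.png
top0.png
w1.png
w2.png
```

```bash
cat > chk2.py <<'E'
exec(open('chk.py').read().split("for n,x")[0])
a=np.arange(60,300,.25)
for z in(88,92):
  for (lo,hi) in((105,140),(222,258)):
    w=(a>lo)&(a<hi); A=prof(C);B=prof(d)
    MA=((A[...,2]>135)&(A[...,1]<45)); MB=((B[...,2]>135)&(B[...,1]<45))
    r=[]
    for i in range(6):
        f=[]
        for M in(MA,MB):
            k=(M[i]&w).astype(np.uint8)[None]; n,l,st,c=cv2.connectedComponentsWithStats(k)
            j=1+np.argmax(st[1:,4]) if n>1 else 0
            f+=[a[st[j,0]],a[min(st[j,0]+st[j,2]-1,len(a)-1)]]
        r.append(f)
    print(lo); print(np.array(r))
  break
E
python3 chk2.py
```

```text
[606.22282498  27.71476715 137.81063032] [ 0.10360561 -0.69971868  0.07040335] 19.05
105
[[108.75 130.75 107.5  129.5 ]
 [110.75 129.25 109.25 127.75]
 [112.   128.25 110.5  126.75]
 [113.25 127.25 111.5  126.  ]
 [114.25 126.75 126.5  139.75]
 [112.25 126.   125.75 139.75]]
222
[[228.5  249.75 226.75 248.25]
 [230.5  248.25 228.75 246.75]
 [232.   247.5  230.25 245.75]
 [233.   246.75 231.5  245.  ]
 [224.5  246.   224.5  244.5 ]
 [225.   245.5  225.25 244.  ]]
```

View pics/cmp190.png

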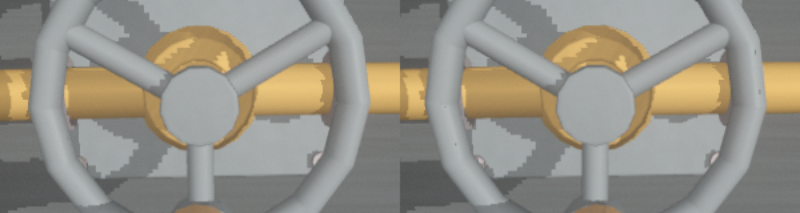

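Both views match, with the right picture 1.5° short of the closed orientation. That needs about 1.3 mm more at the pin.

Emit:
send_rows --deltas '[{"offset":[0,0.7,0],"delta_rot":[0,0,0],"fingers":255},{"offset":[0,1.3,0],"delta_rot":[0,0,0],"fingers":255},{"offset":[0,1.3,0],"delta_rot":[0,0,0],"fingers":255},{"offset":[0,1.3,0],"delta_rot":[0,0,0],"fingers":255}]'

```text
time: 19.45
position: [606.2, 28.9, 137.7]
eef_rot: [0.0, 1.0, 0.0, 0.0]
ft_force: [0.4, -1.6, 0.0]
opening: 0.316
grip_force: 60.4
```

```bash
python3 chk2.py
```

```text
[606.21047335  28.90556184 137.73878961] [-0.49916455 -2.55026978 -0.20538686] 19.5
105
[[108.75 130.75 108.5  130.5 ]
 [110.75 129.25 110.5  129.25]
 [112.   128.25 111.75 128.  ]
 [113.25 127.25 113.   127.25]
 [114.25 126.75 114.   126.5 ]
 [112.25 126.   127.   139.75]]
222
[[228.5  249.75 228.   250.  ]
 [230.5  248.25 230.25 248.25]
 [232.   247.5  231.75 247.25]
 [233.   246.75 232.75 246.5 ]
 [224.5  246.   224.   245.75]
 [225.   245.5  225.   245.25]]
```

Within 0.2°. One gentle press to make sure the sleeve is fully seated, then a last check.

Emit:
send_rows --deltas '[{"offset":[0,0.1,0.4],"delta_rot":[0,0,0],"fingers":255},{"offset":[0,0.1,0.8],"delta_rot":[0,0,0],"fingers":255},{"offset":[0,0.1,0.8],"delta_rot":[0,0,0],"fingers":255},{"offset":[0,0.1,0.8],"delta_rot":[0,0,0],"fingers":255}]'

```text
time: 19.9
position: [606.2, 29.0, 137.4]
eef_rot: [-0.0, 1.0, 0.0, 0.0]
ft_force: [-1.4, -2.5, 5.2]
opening: 0.32
grip_force: 60.8
```

```bash
python3 chk2.py | head -6
python3 - <<'E'
from h import *
d=cam('side'); cv2.imwrite('pics/fin.png',cv2.resize(d['img'][170:250,260:360],(750,600),interpolation=cv2.INTER_CUBIC)[:,:,::-1])
E
```

```text
[606.1653876   29.00042355 137.4543126 ] [-1.88043953 -3.32329269  5.34369168] 19.95
105
[[108.75 130.75 108.5  130.75]
 [110.75 129.25 110.5  129.25]
 [112.   128.25 111.75 128.  ]
 [113.25 127.25 113.   127.25]
```

View pics/fin.png

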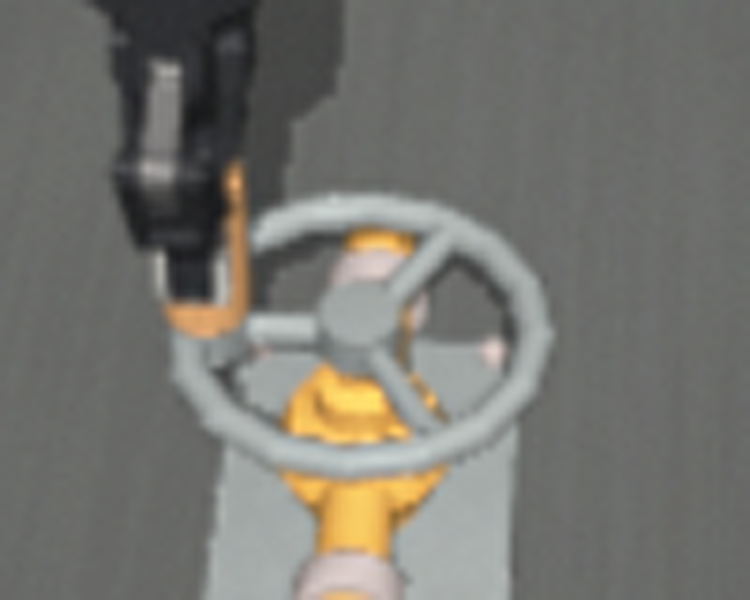

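The side view shows the sleeve's underside resting on the boss, at about (205,325), still gripped, with the spoke pointing along +x. Handing in.

```bash
python3 -c "
from plant import bot; print(bot.sign_off())"
```

```text
the job is handed in; nothing more can be done
None
```

The wide sleeve is fully seated on the pin, the valve was closed to its stop and then backed off two full turns (within about 0.2° by the wrist camera), and the job was handed in at about 20 s with the sleeve still gripped.

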